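# Power-cycle the dust extractor at its pull switch

### The arm

A 6-joint arm with a two-finger parallel gripper is mounted at the origin on the work surface; the furniture and walls round the work are solid. World frame = base frame: x ahead of the robot, y to its left, z up, the work surface at z = 0. Lengths are in m, angles in degrees, forces in N, time in s.
With the tool pointing down it reaches from about 0.3 to 0.875 m from the base axis. Payload 4.2 kg.
Tool frame: the origin (TCP) lies between the finger pads; the fingertips stand 14 mm ahead of it and the grasp point (between the pads) lies 5 mm behind it; z points along the fingers, y is the direction in which the jaws open and shut (so a half turn about z gives the same grasp; the last joint's range is limited). The gripper opens to 85 mm and grips with 20 to 120 N. Pads are 22 mm wide; open, the fingers measure 114 mm over their backs; the gripper's body (76 mm by 85 mm) begins 54 mm behind the grasp point. The pads swing forward as they close: fully open they stand 13 mm farther back than shut.
Start: joints at [-73.969, 18.312, 89.639, -0, 72.044, -1.146], TCP at [0.17, -0.549, 0.245] pointing down, gripper open.
Joint ranges: [-177.97, 177.97], [-48.28, 115.42], [12.27, 149.76], [-77.06, 257.06], [2.81, 150.46], [-146.56, 146.56]. Speed limits (degrees/s): [147.25, 147.25, 180, 180, 180, 180].

### API

Orientations are given as [roll, pitch, yaw] about the fixed x, y, z axes, in that order (R = Rz(yaw) Ry(pitch) Rx(roll)).
In Python, from cell import env gives the robot as it stands.
- The arm moves only by the tool send_rows, never from a script. Its argument "rows" is a list of rows, each a list of 3 entries, a list of its own where there are three numbers: the turn, a rotation vector about the tool's x, y, z in rad, then the shift along the tool's x, y, z in m, then the opening, from 0 (shut) to 1 (fully open). In form: [[[wx, wy, wz], [x, y, z], hand], ...]. A call has 1 to 5 rows; each row shifts and turns the commanded pose from where the row before left it, along the tool's axes as they then stand; what a row does not reach is not made up. A row lasts 1/8 s, in which the tool goes at most 62.5 mm and 10.7 degrees, less where a joint would pass 70% of its speed; a pose out of reach is approached as far as the arm can. A call with a gripper value outside its range is refused whole. The fingers move at their own pace and stop on an object; the grip force is fixed at half the most. Time passes only in rows, so rows that do not move let the fingers close. It gives the time, the measured TCP pose, the force and the opening at its end, in the units of the state.
- env.get_obs(): the state, without advancing time (a new reading comes with each control period).
- env.camera(name): name is "scene" or "top" or "wrist"; returns a dict with "pixels" (420x560x3 uint8, red, green, blue), "range_z" (420x560 float32, m along the optical axis (not along the pixel's ray), 0 where there is no reading), "K" (3x3 intrinsics, pixels), "distortion" ([k1, k2, p1, p2, k3] as OpenCV has them; the pictures are not rectified), "extrinsics" (4x4, takes a point from camera to world coordinates). Camera axes: x right, y down, z forward; pixel columns grow to the right and rows downward; lengths in m; the calibration is good to about 2 mm. A picture is of the moment at which its call begins.
- env.job_done(): hands the job in, once; it reports no verdict.
The state is a dict: "time": time; "joint_pos": joint angles; "joint_velocities": joint speeds; "tau": joint torques, N m; "position": TCP position; "ee_rot": TCP orientation; "force": force on the tool from outside, world axes, zero at the start; "ft_torque": the same for the moment, N m; "grip_width": finger opening in m.
Only numpy, scipy, OpenCV 4.12 (cv2) and the standard library are available. Lean on these libraries where they do the work, as an engineer would, in place of code of your own. Each camera call takes 0.05 s, during which the arm holds its last target.

### The job

The bench's dust extractor has hung and needs restarting. On its switch box, the one with the broad flat-topped knob, pull the knob straight up until it snaps into its out position (off), leave it out for a good second, then push it back down fully home (on) and let go. The other box, with the small ball knob, feeds the hand motor: leave that knob pushed in.

Things in the scene. Friction and masses are not known exactly. Their poses are not given: they have to be found in the camera images.
- wide_knob (a joint): Travel of the extractor's knob, in m, straight up: 0 = fully home (on), 0.020 = fully out (off), a hard stop at each end. It is sprung over-centre: let go more than 3 mm from mid-travel (0.010) it snaps to the nearer end and stays there. About 5 N starts it from either end.
- wide_knob_grip (a point): Centre of the extractor knob's head: a black ribbed disc, flat top with metal inlay, 40 mm across, 18 mm high (9 mm above and below this point), on a 12 mm steel stem rising from the middle of a grey box, 64 x 64 x 40 mm, fixed to the worktop. Moves with the knob; z is up, the pull direction. Knob home: 71 mm above the worktop, 31 above the box's top, which bears a 3 mm high ring 26 mm across.
- ball_knob (a joint): Travel of the hand motor's knob on the other box, in m, same travel and snap: 0 = fully home, where it starts and must stay.
- ball_knob_grip (a point): Centre of the other switch's knob, a black ball 28 mm in diameter on the same stem, on an identical grey fixed box; 71 mm above the worktop when home. The two boxes' places and yaws vary and they may change places; their knobs stand at least 120 mm apart.
There are look-alikes about, which are no part of the job. Leave any orange look-alike of the part that bears ball_knob alone.

How it is judged (in metres and radians):
On the way, in this order (a step that is already met when the one before it is completed fails the run):
1. the broad knob is out in its detent and stays out (value of joint wide_knob above 0.015 m), for 0.7 s.
2. the broad knob is pushed back home (value of joint wide_knob below 0.003 m), for 0.2 s.
At the end, for the whole second after the job is handed in: After having been out (15 mm or more of its 20 mm travel) for at least 0.7 s, the broad knob is home again, within 3 mm; the ball knob is home within 3 mm (value of joint each of wide_knob, ball_knob below 0.003 m); the robot touches nothing.
It fails at once if the ball knob is pulled past 8 mm (value of joint ball_knob above 0.008 m).
It also fails if it takes over 29 s, if anything falls off the work surface, if the arm or the gripper's body presses on something with over 40 N, if the wrist force passes 120 N, or if a joint passes its speed limit or range.

## Working session

There is one attempt and no reset: what is moved stays moved. The work goes in short steps, Python scripts to look and compute and a tool call to move; the robot and the scene stay as the last step left them, time stands still between calls to the robot, and variables do not carry over. Pictures are saved under pics/ and viewed, and the job is handed in when it is done.

Besides the shell and the picture viewer there is one more tool, called as name([rows], argument=value, ...), one row to a line, values as JSON. send_rows: Moves the arm, as the interface text tells. Its arguments: {"type":"object","properties":{"rows":{"type":"array","items":{"type":"array"}}},"required":["rows"]}

```bash
mkdir -p pics
python3 - <<'E'
from cell import env
import cv2,numpy as np
o=env.get_obs();print({k:np.round(v,4) for k,v in o.items()})
for n in("top","scene"):
    c=env.camera(n);cv2.imwrite(f"pics/{n}1.png",c["pixels"][:,:,::-1]);np.savez(f"{n}1.npz",**c)
    print(n,c["K"].tolist(),c["distortion"],np.round(c["extrinsics"],3).tolist())
E
```

```text
{'time': np.float64(0.0), 'joint_pos': array([-7.39673e+01,  1.83511e+01,  8.97079e+01,  1.80000e-03,
        7.20413e+01, -1.14620e+00]), 'joint_velocities': array([-0.0958,  0.0165, -0.0132,  0.005 , -0.0134,  0.0123]), 'tau': array([ 1.10000e-03, -4.15529e+01, -2.34162e+01, -1.00000e-04,
        8.10000e-03,  0.00000e+00]), 'position': array([ 0.1697, -0.5489,  0.2445]), 'ee_rot': array([-1.798998e+02, -3.700000e-03,  1.717830e+01]), 'force': array([-0.7307, -0.4624,  0.2684]), 'ft_torque': array([-0.0041, -0.0288,  0.0175]), 'grip_width': np.float64(0.0855)}
top [[432.0957692630889, 0.0, 269.8972236116575], [0.0, 432.0957692630889, 209.28510876160328], [0.0, 0.0, 1.0]] [-0.08721151  0.          0.          0.          0.        ] [[-0.006, -0.995, 0.096, 0.355], [-1.0, 0.006, 0.006, -0.013], [-0.007, -0.096, -0.995, 1.04], [0.0, 0.0, 0.0, 1.0]]
scene [[523.7935139968034, 0.0, 275.71234939749786], [0.0, 523.7935139968034, 214.6909678612132], [0.0, 0.0, 1.0]] [-0.15637818  0.          0.          0.          0.        ] [[-0.55, -0.446, 0.706, -0.486], [-0.835, 0.307, -0.456, 0.579], [-0.013, -0.841, -0.542, 0.796], [0.0, 0.0, 0.0, 1.0]]
```

View pics/top1.png

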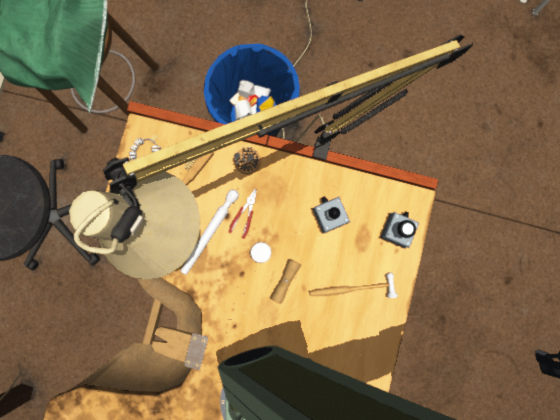

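View pics/scene1.png

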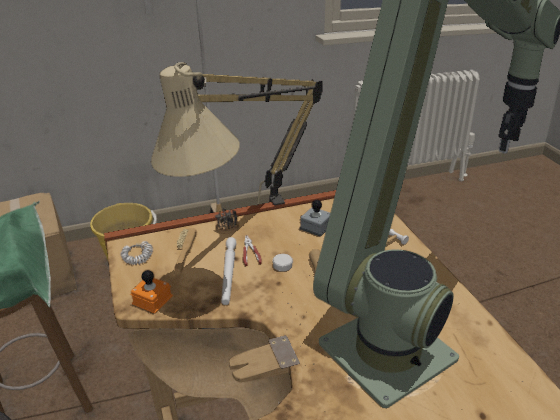

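The top view shows two grey boxes: the one at (331,213) has a black ball, and the one at (402,229) has a bright inlaid head at about (408,229). The orange look-alike stands in the scene view at (150,290), far to the left. Next I'll measure both boxes.

```bash
cat > h.py <<'E'
import numpy as np,cv2
def ray(c,uv,z):
    p=cv2.undistortPoints(np.array([[uv]],float),c["K"],c["distortion"])[0,0]
    T=c["extrinsics"];d=T[:3,:3]@np.array([p[0],p[1],1]);o=T[:3,3]
    return o+d*(z-o[2])/d[2]
def cloud(c):
    h,w=c["range_z"].shape
    u,v=np.meshgrid(np.arange(w),np.arange(h))
    p=cv2.undistortPoints(np.stack([u,v],-1).reshape(-1,1,2).astype(float),c["K"],c["distortion"]).reshape(h,w,2)
    z=c["range_z"];P=np.dstack([p*z[...,None],z])
    T=c["extrinsics"];return P@T[:3,:3].T+T[:3,3]
E
python3 - <<'E'
from h import *
c=dict(np.load("top1.npz"));im=c["pixels"];P=cloud(c)
cv2.imwrite("pics/crop1.png",cv2.resize(im[180:260,300:440,::-1],None,fx=5,fy=5,interpolation=cv2.INTER_CUBIC))
for nm,(u0,u1,v0,v1) in dict(ball=(305,360,190,240),wide=(375,430,200,255)).items():
    Q=P[v0:v1,u0:u1];ok=c["range_z"][v0:v1,u0:u1]>0
    for lo,hi in((.03,.05),(.06,.095)):
        m=ok&(Q[...,2]>lo)&(Q[...,2]<hi);n,l,s,ct=cv2.connectedComponentsWithStats(m.astype(np.uint8))
        k=1+np.argmax(s[1:,4]);pts=Q[l==k]
        print(nm,lo,s[k],ct[k]+[u0,v0],np.round(pts.mean(0),4),np.round(np.median(pts[:,2]),4),np.round(pts.min(0),4),np.round(pts.max(0),4),cv2.minAreaRect(pts[:,:2].astype(np.float32)))
        print("  ray",ray(c,ct[k]+[u0,v0],.04 if hi<.06 else .08))
# high stuff
Q=P.reshape(-1,3)
m=(c["range_z"].ravel()>0)&(Q[:,2]>.1)&(Q[:,0]>.3)
for y in np.arange(-.5,.4,.1):
    k=m&(abs(Q[:,1]-y)<.05)
    if k.any(): print(round(y,2),np.round(Q[k].min(0),2),np.round(Q[k].max(0),2))
E
```

```text
ball 0.03 [  8   7  37  36 663] [330.7918552  214.67873303] [ 0.4382 -0.1481  0.0396] 0.0399 [ 0.3984 -0.1919  0.0304] [ 0.48   -0.1077  0.0468] ((0.4395959675312042, -0.1499294638633728), (0.06578637659549713, 0.0664658322930336), 22.614002227783203)
  ray [ 0.43816219 -0.14807012  0.04      ]
ball 0.06 [ 23  17  12  12 118] [333.65254237 212.66949153] [ 0.4392 -0.1491  0.0807] 0.0811 [ 0.4273 -0.1618  0.0721] [ 0.4526 -0.1368  0.088 ] ((0.43986955285072327, -0.14916224777698517), (0.024775559082627296, 0.02535380609333515), 87.92376708984375)
  ray [ 0.43930477 -0.14915573  0.08      ]
wide 0.03 [  9  13  35  35 475] [398.19578947 230.22315789] [ 0.4008 -0.3053  0.0395] 0.04 [ 0.3616 -0.353   0.0301] [ 0.442  -0.2731  0.0454] ((0.40157145261764526, -0.3137330710887909), (0.06452593207359314, 0.06649413704872131), 65.14154052734375)
  ray [ 0.40076747 -0.30511154  0.04      ]
wide 0.06 [ 22  20  19  19 284] [405.99647887 228.97183099] [ 0.4016 -0.3115  0.0791] 0.0797 [ 0.3815 -0.3338  0.0615] [ 0.4224 -0.2925  0.086 ] ((0.401804655790329, -0.3130604028701782), (0.04030618071556091, 0.04008866846561432), 66.81663513183594)
  ray [ 0.40159265 -0.31123035  0.08      ]
-0.4 [ 0.72 -0.4   0.22] [ 0.76 -0.35  0.29]
-0.3 [ 0.65 -0.35  0.13] [ 0.75 -0.25  0.33]
-0.2 [ 0.62 -0.25  0.1 ] [ 0.7  -0.15  0.36]
-0.1 [ 0.56 -0.15  0.1 ] [ 0.65 -0.05  0.4 ]
-0.0 [ 0.52 -0.05  0.35] [0.59 0.05 0.44]
0.1 [0.33 0.05 0.34] [0.54 0.15 0.47]
0.2 [0.31 0.15 0.33] [0.49 0.25 0.53]
0.3 [0.33 0.25 0.33] [0.45 0.28 0.39]
```

View pics/crop1.png

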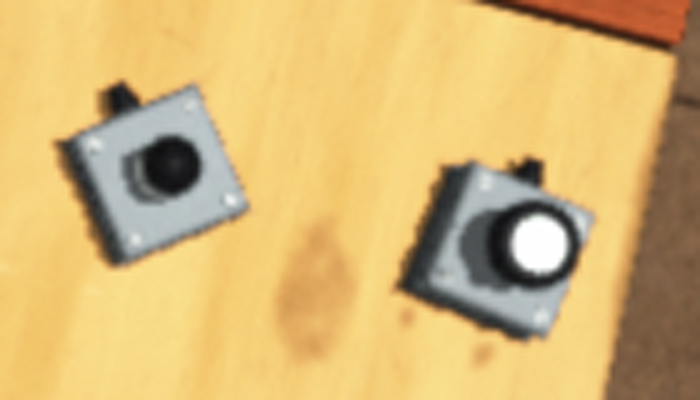

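The wide knob head is at (0.402, -0.313) with its top at 0.080. That matches the 40 mm diameter and the 80 mm expected height. The ball knob is at (0.439, -0.149), 168 mm away. I'll move above the wide knob and keep the yaw as it is.

send_rows([
  [[0,0,0],[0.0364,-0.0196,0],1],
  [[0,0,0],[0.0364,-0.0196,0],1],
  [[0,0,0],[0.0364,-0.0196,0],1],
  [[0,0,0],[0.0364,-0.0196,0],1],
  [[0,0,0],[0.0364,-0.0196,0],1],
])

```text
time: 0.72
position: [0.3154, -0.4008, 0.245]
ee_rot: [-180.0, 0.0, 17.2]
force: [-0.2, -0.9, 0.8]
grip_width: 0.0855
```

send_rows([
  [[0,0,0],[0.0364,-0.0196,0],1],
  [[0,0,0],[0.0364,-0.0196,0],1],
  [[0,0,0],[0.0364,-0.0196,0.02],1],
  [[0,0,0],[0,0,0.03],1],
  [[0,0,0],[0,0,0],1],
])

```text
time: 1.35
position: [0.4007, -0.3121, 0.1932]
ee_rot: [-179.7, 0.2, 17.2]
force: [0.1, -0.7, 0.1]
grip_width: 0.0854
```

```bash
cat > look.py <<'E'
import sys
from cell import env
from h import *
t=sys.argv[1]
o=env.get_obs();print({k:np.round(o[k],4) for k in("time","position","ee_rot","force","grip_width","joint_pos")})
for n in sys.argv[2:]:
    c=env.camera(n);cv2.imwrite(f"pics/{n}{t}.png",c["pixels"][:,:,::-1]);np.savez(f"{n}{t}.npz",**c)
    P=cloud(c);m=(c["range_z"]>0)&(np.hypot(P[...,0]-.402,P[...,1]+.313)<.04)&(P[...,2]>.055)&(P[...,2]<.115)
    if m.sum()>20:
        q=P[m];zt=np.percentile(q[:,2],97);q2=q[abs(q[:,2]-np.median(q[:,2]))<.006]
        print(n,m.sum(),"top z",np.round(zt,4),np.median(q[:,2]),cv2.minEnclosingCircle(q2[:,:2].astype(np.float32)))
    B=(c["range_z"]>0)&(np.hypot(P[...,0]-.439,P[...,1]+.149)<.02)&(P[...,2]>.055)
    if B.sum()>5: print(n,"ball top",np.round(np.percentile(P[B][:,2],97),4))
E
python3 look.py 2 wrist
```

```text
{'time': np.float64(1.35), 'position': array([ 0.4007, -0.3121,  0.1932]), 'ee_rot': array([-179.7269,    0.191 ,   17.237 ]), 'force': array([ 0.0946, -0.7493,  0.1437]), 'grip_width': np.float64(0.0854), 'joint_pos': array([-3.921070e+01,  1.481050e+01,  1.026926e+02, -9.300000e-03,
        6.282990e+01,  3.355710e+01])}
wrist 1957 top z 0.0819 0.08031549220487222 ((0.40293455123901367, -0.31293171644210815), 0.02080438658595085)
wrist ball top 0.0855
```

send_rows([
  [[0,0,0],[0.001,0.001,0.035],1],
  [[0,0,0],[0,0,0.035],1],
  [[0,0,0],[0,0,0.03],1],
  [[0,0,0],[0,0,0.014],1],
  [[0,0,0],[0,0,0],1],
])

```text
time: 2.02
position: [0.403, -0.3147, 0.0816]
ee_rot: [180.0, 0.0, 17.1]
force: [0.3, 0.3, -0.5]
grip_width: 0.0855
```

```bash
python3 look.py 3 wrist
```

```text
{'time': np.float64(2.025), 'position': array([ 0.403 , -0.3147,  0.0816]), 'ee_rot': array([1.799964e+02, 2.100000e-03, 1.713660e+01]), 'force': array([ 0.335 ,  0.2865, -0.4852]), 'grip_width': np.float64(0.0855), 'joint_pos': array([-3.927630e+01,  2.215110e+01,  1.107962e+02, -5.100000e-03,
        4.705090e+01,  3.359060e+01])}
wrist 5406 top z 0.0818 0.08025855976748494 ((0.40264803171157837, -0.31264257431030273), 0.020958876237273216)
wrist ball top 0.0584
```

View pics/wrist3.png

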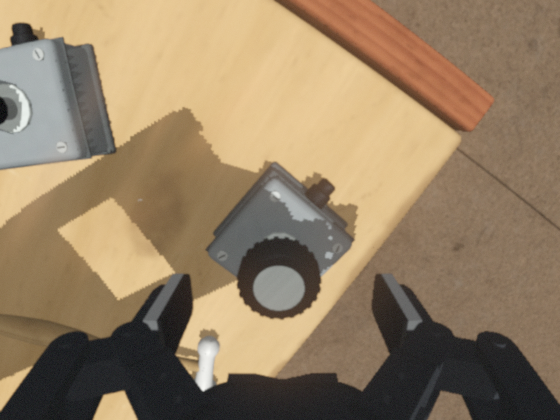

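The wrist view shows the knob head at (279,280), between the open fingers at about (190,300) and (375,300). Next I'll descend and close.

send_rows([
  [[0,0,0],[0,-0.0015,0.01],1],
  [[0,0,0],[0,0,0.006],1],
  [[0,0,0],[0,0,0],0.3],
  [[0,0,0],[0,0,0],0],
  [[0,0,0],[0,0,0],0],
])

```text
time: 2.7
position: [0.4028, -0.313, 0.0659]
ee_rot: [180.0, -0.0, 17.2]
force: [-0.8, -0.1, 1.6]
grip_width: 0.0383
```

send_rows([
  [[0,0,0],[0,0,0],0],
  [[0,0,0],[0,0,0],0],
  [[0,0,0],[0,0,0],0],
])

```text
time: 3.08
position: [0.4028, -0.313, 0.0658]
ee_rot: [180.0, -0.0, 17.2]
force: [-0.7, 0.2, 6.4]
grip_width: 0.0384
```

```bash
python3 look.py 4 wrist
```

```text
{'time': np.float64(3.075), 'position': array([ 0.4028, -0.313 ,  0.0658]), 'ee_rot': array([ 1.799509e+02, -2.480000e-02,  1.718080e+01]), 'force': array([-0.6526,  0.196 ,  6.3949]), 'grip_width': np.float64(0.0384), 'joint_pos': array([-3.914040e+01,  2.328020e+01,  1.119539e+02, -9.400000e-03,
        4.471130e+01,  3.368550e+01])}
wrist 14326 top z 0.1099 0.08117190580916087 ((0.4081251621246338, -0.3107603192329407), 0.033104248344898224)
```

View pics/wrist4.png

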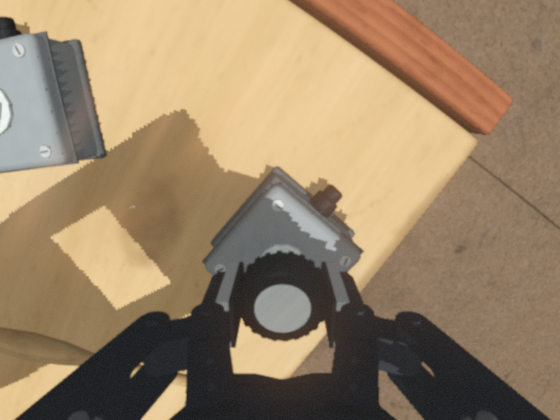

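The pads hold the head at (283,300), and the opening is about 38 mm. Now I'll pull up.

send_rows([
  [[0,0,0],[0,0,-0.005],0],
  [[0,0,0],[0,0,-0.006],0],
  [[0,0,0],[0,0,-0.006],0],
  [[0,0,0],[0,0,-0.004],0],
  [[0,0,0],[0,0,0],0],
])

```text
time: 3.75
position: [0.4027, -0.313, 0.0861]
ee_rot: [180.0, -0.0, 17.2]
force: [2.8, -3.1, -6.6]
grip_width: 0.0386
```

```bash
python3 look.py 5 wrist top
```

```text
{'time': np.float64(3.75), 'position': array([ 0.4027, -0.313 ,  0.0861]), 'ee_rot': array([ 1.799639e+02, -1.470000e-02,  1.717580e+01]), 'force': array([ 2.8302, -3.1155, -6.5659]), 'grip_width': np.float64(0.0386), 'joint_pos': array([-3.914420e+01,  2.169430e+01,  1.107074e+02, -1.050000e-02,
        4.756010e+01,  3.368710e+01])}
wrist 9870 top z 0.1118 0.1004609205742768 ((0.40836846828460693, -0.3104640245437622), 0.03302353248000145)
wrist ball top 0.0706
top 22 top z 0.1013 0.09627150027914683 ((0.41193491220474243, -0.29817110300064087), 0.015550396405160427)
top ball top 0.0858
```

View pics/wrist5.png

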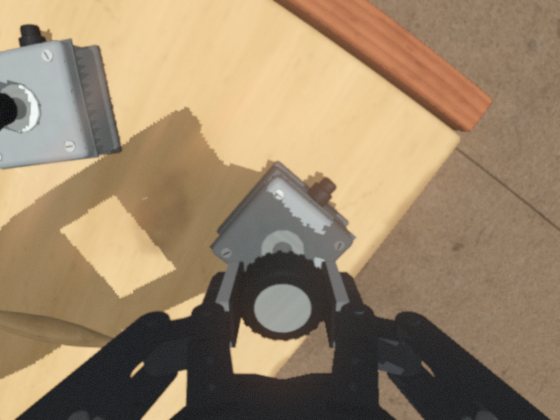

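The knob still sits between the pads at (283,300), and its top has gone from 0.080 to 0.100, so it is fully out. I'll hold it there for over a second.

send_rows([
  [[0,0,0],[0,0,0],0],
  [[0,0,0],[0,0,0],0],
  [[0,0,0],[0,0,0],0],
  [[0,0,0],[0,0,0],0],
  [[0,0,0],[0,0,0],0],
])

```text
time: 4.47
position: [0.4027, -0.313, 0.0861]
ee_rot: [180.0, -0.0, 17.2]
force: [3.8, -4.2, -9.6]
grip_width: 0.0386
```

send_rows([
  [[0,0,0],[0,0,0],0],
  [[0,0,0],[0,0,0],0],
  [[0,0,0],[0,0,0],0],
  [[0,0,0],[0,0,0],0],
  [[0,0,0],[0,0,0],0],
])

```text
time: 5.1
position: [0.4027, -0.313, 0.0861]
ee_rot: [180.0, -0.0, 17.2]
force: [3.5, -3.4, -9.1]
grip_width: 0.0382
```

send_rows([
  [[0,0,0],[0,0,0.006],0],
  [[0,0,0],[0,0,0.006],0],
  [[0,0,0],[0,0,0.006],0],
  [[0,0,0],[0,0,0.003],0],
  [[0,0,0],[0,0,0.0005],0],
])

```text
time: 5.72
position: [0.4027, -0.313, 0.0658]
ee_rot: [180.0, -0.0, 17.2]
force: [-0.7, -1.8, 10.0]
grip_width: 0.0382
```

send_rows([
  [[0,0,0],[0,0,0],0],
  [[0,0,0],[0,0,0],0],
  [[0,0,0],[0,0,0],0],
  [[0,0,0],[0,0,0],0],
])

```text
time: 6.22
position: [0.4027, -0.313, 0.0658]
ee_rot: [180.0, -0.0, 17.2]
force: [-1.1, -2.0, 7.4]
grip_width: 0.0382
```

```bash
python3 look.py 6 wrist
```

```text
{'time': np.float64(6.225), 'position': array([ 0.4027, -0.313 ,  0.0658]), 'ee_rot': array([ 1.79953e+02, -2.65000e-02,  1.71789e+01]), 'force': array([-1.0978, -1.9899,  7.3903]), 'grip_width': np.float64(0.0382), 'joint_pos': array([-3.914120e+01,  2.327970e+01,  1.119567e+02, -5.700000e-03,
        4.470980e+01,  3.368390e+01])}
wrist 14332 top z 0.1099 0.08112170702076803 ((0.40843844413757324, -0.3104977309703827), 0.03298989310860634)
```

The knob is home again, with its top at about 0.081, the same as before the pull. I'll open, retreat upward and check.

send_rows([
  [[0,0,0],[0,0,0],0.5],
  [[0,0,0],[0,0,0],1],
  [[0,0,0],[0,0,0],1],
  [[0,0,0],[0,0,0],1],
  [[0,0,0],[0,0,0],1],
])

```text
time: 6.9
position: [0.4025, -0.3127, 0.0647]
ee_rot: [-180.0, 0.0, 17.2]
force: [0.5, 0.0, -0.7]
grip_width: 0.0855
```

send_rows([
  [[0,0,0],[0,0,-0.01],1],
  [[0,0,0],[0,0,-0.03],1],
  [[0,0,0],[0,0,-0.04],1],
  [[0,0,0],[0,0,-0.04],1],
  [[0,0,0],[0,0,0],1],
])

```text
time: 7.52
position: [0.4042, -0.3141, 0.1887]
ee_rot: [179.6, -0.3, 17.2]
force: [0.1, -1.0, -0.2]
grip_width: 0.0855
```

```bash
python3 look.py 7 wrist top
```

```text
{'time': np.float64(7.525), 'position': array([ 0.4042, -0.3141,  0.1887]), 'ee_rot': array([179.5956,  -0.2657,  17.1775]), 'force': array([ 0.0906, -0.9651, -0.178 ]), 'grip_width': np.float64(0.0855), 'joint_pos': array([-3.914060e+01,  1.501570e+01,  1.031189e+02, -3.600000e-03,
        6.138160e+01,  3.368460e+01])}
wrist 2024 top z 0.0819 0.0802379735378138 ((0.4028789699077606, -0.3129650354385376), 0.020739203318953514)
wrist ball top 0.0852
top 85 top z 0.083 0.0796109984456096 ((0.4106633961200714, -0.31006819009780884), 0.017391636967658997)
top ball top 0.0863
```

View pics/wrist7.png

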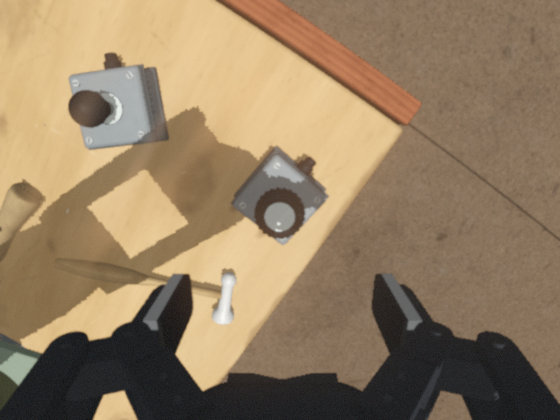

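The wide knob at (279,213) is home with its top at 0.080. The ball knob at (90,108) is undisturbed with its top at 0.085, and the gripper is clear of everything. I'll let the arm settle, then hand in.

send_rows([
  [[0,0,0],[0,0,0],1],
  [[0,0,0],[0,0,0],1],
  [[0,0,0],[0,0,0],1],
])

```text
time: 8.0
position: [0.4023, -0.3126, 0.1841]
ee_rot: [-179.9, 0.0, 17.2]
force: [0.6, 0.4, -0.5]
grip_width: 0.0852
```

```bash
python3 -c "
from cell import env
print(env.job_done())"
```

```text
the job is handed in; nothing more can be done
None
```

I restarted the extractor and handed the job in at about 8 s. I gripped the broad knob's head, pulled it up the full 20 mm (top from 0.080 to 0.100 m), and held it out for about 1.3 s. Then I pushed it home, let go and backed off about 0.12 m.

In the last checks the broad knob's top was back at 0.080 m (home) and the ball knob's top was at 0.085 m, unchanged. The gripper was clear of everything with only sensor noise on the force reading. No check failed. The last top view saw only part of the broad knob because the arm was in the way, so its knob centre is unreliable, but its height agreed.

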